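Slacken the engraver's chuck and hold up the setting block level for the setter

TASK

The round wooden setting block clamped in the engraver's chuck carries a silver brooch whose three turquoise stones still lie loose in their cups. Open the chuck by taking its crank handle once round anticlockwise (seen from above), a full turn to its stop, then take the block by its wooden head, lift it straight out and hold it up level and still, at least 10 cm above where it sat, for the setter to judge the stones. Keep it level all the way so that no stone leaves its cup, leave the other things on the bench alone, and finish while still holding the block up.

Things in the scene. Friction and masses are not known exactly. Their poses are not given: they have to be found in the camera images.
- chuck_axis (a point): Centre of the chuck's flat face, 96 mm above the bench. A steel three-jaw scroll chuck on a dark iron ball foot 84 mm across, fixed to the bench, axis upright. Below the face (78 mm across) is the knurled scroll ring with the crank, 83 mm across. The jaws stand 16 mm above the face; their outer ends lie 36 mm from the axis when closed, 44 mm when open.
- crank_handle (a point): Middle of the dark red upright crank handle, a barrel 16 mm across that spins freely on its pin, from 84 to 125 mm above the bench; this point is 108 mm above the bench and always 76 mm from the chuck's axis. It stands on a bright flat arm (75 to 83 mm above the bench) that sticks out of the scroll ring.
- chuck_ring (a joint): Turning angle of the scroll ring with its crank, rad: 0 as found (jaws closed), growing anticlockwise seen from above; a full turn is 6.28 and the stop is at 6.42. It turns stiffly (about 2 N at the handle) and stays where it is left. The three jaws back off 8 mm for the full turn.
- setting_block: Setting block, 0.18 to 0.36 kg; origin at the centre of its underside, z up its axis. From below: brass flange 42 mm across, 5 mm thick, on the chuck's face; brass neck 31 mm across inside the jaws, whose noses overlap the flange until opened; from 19 to 57 mm up a beech head 56 mm across, to be gripped by its sides at any yaw; then the silver brooch. 69 mm high with the stones.
- cup_1 (a point): Inner floor of the first of three round silver cups on the brooch, 62 mm above the block's underside and 12.5 mm from its axis; 14.6 mm wide inside, 4 mm deep.
- cup_2 (a point): Inner floor of the second cup, the same size, 120 degrees on.
- cup_3 (a point): Inner floor of the third cup, the same size, 240 degrees on.
- stone_1: Turquoise domed cabochon, 12.6 mm across, 7 mm high, 10 g, origin at the centre of its flat underside; lies loose in cup_1.
- stone_2: The same kind of stone, loose in cup_2.
- stone_3: The same kind of stone, loose in cup_3.
- dish_stones: Bystander: round brass dish of stones, 61 mm across, 10 mm high, origin under its centre.
- loupe: Bystander: black watchmaker's loupe, 38 mm across, 32 mm high, origin under its centre.
- flux_pot: Bystander: low glass pot with a white lid, 45 mm across, 25 mm high, origin under its centre.
- tin_dark: Bystander: flat black tin box, 58 x 87 x 30 mm, origin under its centre.
- tweezers_fine: Bystander: fine steel tweezers, 129 mm long, origin under the middle.
- scriber: Bystander: scriber with a wooden handle, 116 mm long, origin under its middle.
- pliers_halfround: Bystander: bare steel half-round pliers, 80 mm long, origin under the middle.
Mind the look-alikes: they are no part of the job. There is more than one size of the part that bears chuck_axis; the job needs the larger.

How it is judged:
By the outcome, as a careful person would: the job done as asked, in the order asked, and still so for the second after the job is handed in, while the arm keeps its last pose, push and grip.
It also fails if it takes over 64 s, if anything falls off the work surface, if the arm or the gripper's body presses on something with over 40 N, if the wrist force passes 120 N, or if a joint passes its speed limit or range.

ROBOT

A 7-joint arm with a two-finger parallel gripper is mounted at the origin on a cart in front of the work surface, level with it; the furniture and walls round the work are solid. World frame = base frame: x ahead of the robot, y to its left, z up, the work surface at z = 0. Lengths are in m, angles in rad, forces in N, time in s.
With the tool pointing down it reaches from about 0.4 to 0.85 m from the base axis. Payload 4.5 kg.
Tool frame: the origin (TCP) lies at the very end of the fingers, on their centre line; the grasp point (between the pads) lies 19 mm behind it (r.grip_point_offset is the distance from the TCP to the grasp point, in m); y points along the fingers, x is the direction in which the jaws open and shut, and the axes are right-handed (so a half turn about y gives the same grasp; the last joint's range is limited). The gripper opens to 88 mm and grips with 3 to 60 N. Pads are 18 mm wide; open, the fingers measure 123 mm over their backs; the gripper's body (75 mm by 187 mm) begins 45 mm behind the grasp point.
Start: joints at [-1.301, 0.689, -0.195, 1.565, 0.157, 0.902, -0.215], TCP at [0.146, 0.608, 0.239] pointing down, gripper open.
Joint ranges: [-3.01, 3.01], [-0.46, 2.08], [-1.47, 1.51], [0.13, 2.56], [-1, 4.14], [0.04, 2.09], [-2.66, 2.66]. Speed limits (rad/s): [2.57, 2.57, 3.14, 3.14, 3.14, 3.14, 3.14].

INTERFACE

Orientations are given as a unit quaternion [x, y, z, w].
In Python, from plant import get_state, snapshot, camera_params, job, r gives the robot as it stands.
- The arm moves only by the tool carry_out, never from a script. Its arguments are lists of equal length, an entry for each row: "offset": the shift along the world's x, y, z in m, a list of three; "twist": the turn about the world's z in degrees. In form: {"offset": [[tx, ty, tz], ...], "twist": [twist, ...]}. A call has 1 to 8 rows; each row shifts and turns the commanded pose from where the row before left it; what a row does not reach is not made up. A row lasts 1/8 s, in which the tool goes at most 62.5 mm and 10.7 degrees, less where a joint would pass 70% of its speed; a pose out of reach is approached as far as the arm can. A call with a gripper value outside its range is refused whole. "grip" is the finger opening in m, from 0 to 0.0881, set as the call begins (left out, the last holds). The fingers move at their own pace and stop on an object; "newtons" is the grip in N (left out, the last holds). Time passes only in rows, so rows that do not move let the fingers close. It gives the time, the measured TCP pose, the force and the opening at its end, in the units of the state.
- get_state(): the state, without advancing time (a new reading comes with each control period).
- snapshot(name): name is "scene" or "top" or "wrist"; returns the picture (400x640x3 uint8, red, green, blue); there is no depth.
- camera_params(name): a dict with "camera_matrix" (3x3 intrinsics, pixels), "eye" and "orientation" of the camera in the world. Camera axes: x right, y up, looking along -z (the intrinsics and any distortion apply to the point x, -y, -z); pixel columns grow to the right and rows downward; lengths in m; the calibration is good to about 2 mm. A picture is of the moment at which its call begins: read the wrist's pose just before it. camera_params takes no time and is no camera call; for the wrist camera it gives the pose at the moment of the call.
- job.finish_job(): hands the job in, once; it reports no verdict.
The state is a dict: "clock": time; "q": joint angles; "qd": joint speeds; "joint_torque": joint torques, N m; "tool_pos": TCP position; "eef_rot": TCP orientation; "contact_force": force on the tool from outside, world axes, zero at the start; "moment": the same for the moment, N m; "opening": opening from 0.0 (shut) to 1.0 (fully open).
Only numpy, scipy, OpenCV 4.12 (cv2) and the standard library are available. Lean on these libraries where they do the work, as an engineer would, in place of code of your own. Each camera call takes 0.05 s, during which the arm holds its last target. There are 200 camera calls.

## Working session

There is one attempt and no reset: what is moved stays moved. The work goes in short steps, Python scripts to look and compute and a tool call to move; the robot and the scene stay as the last step left them, time stands still between calls to the robot, and variables do not carry over. Pictures are saved under pics/ and viewed, about 8 in all and at most 12, crops included, and the job is handed in when it is done.

Besides the shell and the picture viewer there is one more tool, called by a JSON object that holds its "fn" and its "kwargs". carry_out: Moves the arm, as the interface text tells. Its arguments: {"type":"object","properties":{"offset":{"type":"array"},"twist":{"type":"array"},"grip":{"type":"number"},"newtons":{"type":"number"}},"required":["offset","twist"]}

```bash
mkdir -p pics; python3 - <<'E'
from plant import *
import cv2
s=get_state();print({k:s[k] for k in('clock','tool_pos','eef_rot','opening')}, r.grip_point_offset)
for n in("scene","top"):
    cv2.imwrite(f"pics/{n}0.png",snapshot(n)[:,:,::-1]); print(n,camera_params(n))
E
```

```text
{'clock': 0.0, 'tool_pos': array([0.14590894, 0.60709563, 0.23792283]), 'eef_rot': array([ 0.55575051,  0.43728643, -0.4382046 , -0.55488618]), 'opening': 0.9994010118628985} 0.0187
scene {'camera_matrix': array([[487.80114149,   0.        , 316.61730531],
       [  0.        , 487.80114149, 201.88880965],
       [  0.        ,   0.        ,   1.        ]]), 'eye': array([ 0.04051228, -0.55623866,  1.15435615]), 'orientation': array([ 0.32205136, -0.12768219, -0.34727513,  0.87142421])}
top {'camera_matrix': array([[383.52987716,   0.        , 314.7273249 ],
       [  0.        , 383.52987716, 192.51750646],
       [  0.        ,   0.        ,   1.        ]]), 'eye': array([0.49913218, 0.07621555, 1.18050099]), 'orientation': array([ 0.03914183, -0.04581898, -0.70305544,  0.70857715])}
```

View pics/top0.png

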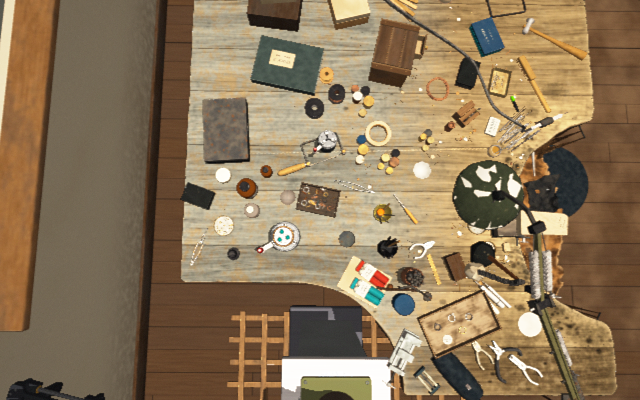

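View pics/scene0.png

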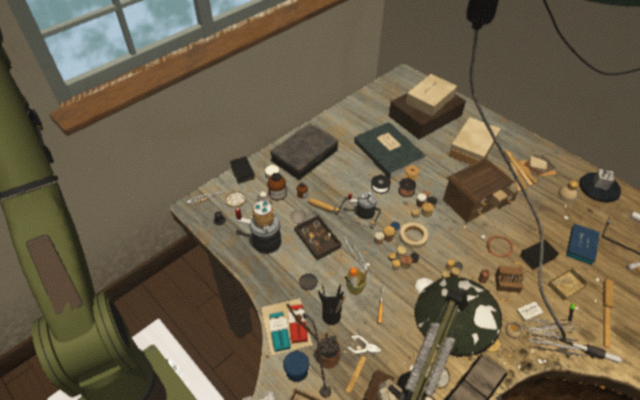

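The top view shows the block in the larger chuck at about (285,236), with its red handle at about (261,248). The smaller look-alike chuck is at (326,141). Next I'll measure from an enlarged crop and masks.

```bash
cat > h.py <<'E'
from plant import *
import cv2, numpy as np
from scipy.spatial.transform import Rotation as R
def ray(n,uv,cp=None):
    c=cp or camera_params(n);K=c['camera_matrix'];d=np.linalg.inv(K)@[uv[0],uv[1],1]
    return c['eye'],R.from_quat(c['orientation']).as_matrix()@[d[0],-d[1],-d[2]]
def onz(n,uv,z,cp=None):
    e,d=ray(n,uv,cp);return e+d*(z-e[2])/d[2]
def proj(n,p,cp=None):
    c=cp or camera_params(n);q=R.from_quat(c['orientation']).as_matrix().T@(np.array(p)-c['eye'])
    v=c['camera_matrix']@[q[0],-q[1],-q[2]];return v[:2]/v[2]
def blobs(im,lo,hi,box,amin=4):
    x0,y0,x1,y1=box;h=cv2.cvtColor(im[y0:y1,x0:x1],cv2.COLOR_RGB2HSV)
    m=cv2.inRange(h,np.array(lo),np.array(hi));n,_,st,c=cv2.connectedComponentsWithStats(m)
    return [(np.round(c[i]+[x0,y0],1).tolist(),int(st[i,4])) for i in range(1,n) if st[i,4]>=amin]
E
python3 - <<'E'
from h import *
s=get_state();print(R.from_quat(s['eef_rot']).as_matrix().round(2))
for n,box,zb in(("top",(240,205,320,265),.16),("scene",(210,170,310,260),.16)):
    im=cv2.imread(f"pics/{n}0.png")[:,:,::-1].copy()
    for nm,lo,hi,z in(("turq",(75,90,60),(100,255,255),.163),("red",(0,120,40),(8,255,255),.125),("red2",(170,110,40),(180,255,255),.125)):
        for c,a in blobs(im,lo,hi,box): print(n,nm,c,a,onz(n,c,z).round(4))
t=cv2.imread("pics/top0.png")[170:280,175:335];s_=cv2.imread("pics/scene0.png")[150:270,170:330]
cv2.imwrite("pics/c1.png",np.vstack([cv2.resize(t,None,fx=4,fy=4,interpolation=2)[:,:],]))
cv2.imwrite("pics/c1.png",np.hstack([cv2.resize(t,(400,275),interpolation=2),cv2.resize(s_,(400,300),interpolation=2)[:275]]))
E
```

```text
[[ 0.23 -0.   -0.97]
 [ 0.97 -0.    0.23]
 [-0.   -1.   -0.  ]]
top turq [281.4, 231.5] 11 [0.5178 0.1542 0.163 ]
top turq [287.2, 237.0] 10 [0.5035 0.1387 0.163 ]
top turq [279.3, 239.2] 12 [0.4976 0.1594 0.163 ]
top red [259.6, 249.8] 20 [0.4685 0.2155 0.125 ]
scene turq [264.6, 203.2] 5 [0.5187 0.1525 0.163 ]
scene turq [257.5, 206.5] 4 [0.4977 0.1565 0.163 ]
scene turq [264.0, 209.5] 6 [0.5037 0.1366 0.163 ]
scene red [238.1, 213.6] 37 [0.461  0.2005 0.125 ]
```

View pics/c1.png

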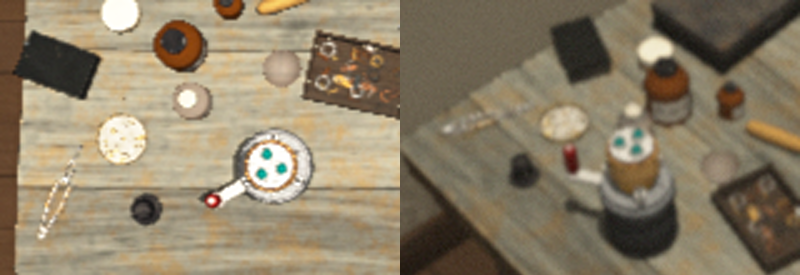

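Two views agree: the axis is at about (0.5065, 0.150) and the handle at about (0.4685, 0.2155), a bearing of about 120°. I'll move over the handle and turn the jaws tangential to it.

{"fn": "carry_out", "kwargs": {"offset": [[0.037,-0.045,0],[0.037,-0.045,0],[0.037,-0.045,0],[0.037,-0.045,0],[0.037,-0.045,0],[0.037,-0.045,0],[0.037,-0.045,0],[0.037,-0.045,0]], "twist": [-6,-6,-6,-6,-6,-6,-6,-5], "grip": 0.045, "newtons": 20}}

```text
clock: 1.1
tool_pos: [0.4429, 0.2462, 0.2386]
eef_rot: [-0.684, -0.179, 0.179, 0.684]
contact_force: [0.7, 0.0, -0.0]
opening: 0.509
```

```bash
python3 - <<'E'
from h import *
s=get_state();cp=camera_params("wrist");im=snapshot("wrist");print(s['clock'],s['tool_pos'],s['q'].round(2) if hasattr(s['q'],'round') else s['q'],s['opening'],s['contact_force']);print(cp)
cv2.imwrite("pics/w1.png",im[:,:,::-1])
for nm,lo,hi,z in(("turq",(75,90,60),(100,255,255),.163),("red",(0,120,40),(8,255,255),.125),("red2",(170,110,40),(180,255,255),.125)):
    for c,a in blobs(im,lo,hi,(0,0,640,400),30): print(nm,c,a,onz("wrist",c,z,cp).round(4))
E
```

```text
1.1 [0.44285767 0.24619898 0.23862945] [-0.59  0.53 -0.01  1.92  0.01  0.68 -0.1 ] 0.5087908781246383 [ 0.68259314  0.03439199 -0.02297086]
{'camera_matrix': array([[352.26829202,   0.        , 315.84562773],
       [  0.        , 352.26829202, 200.45685937],
       [  0.        ,   0.        ,   1.        ]]), 'eye': array([0.40622986, 0.31227178, 0.38481401]), 'orientation': array([-0.14257136, -0.03699278,  0.25092842,  0.95673396])}
turq [344.7, 357.4] 130 [0.5197 0.1552 0.163 ]
turq [317.6, 363.6] 139 [0.5045 0.1401 0.163 ]
red [325.8, 232.8] 374 [0.4649 0.2237 0.125 ]
```

View pics/w1.png

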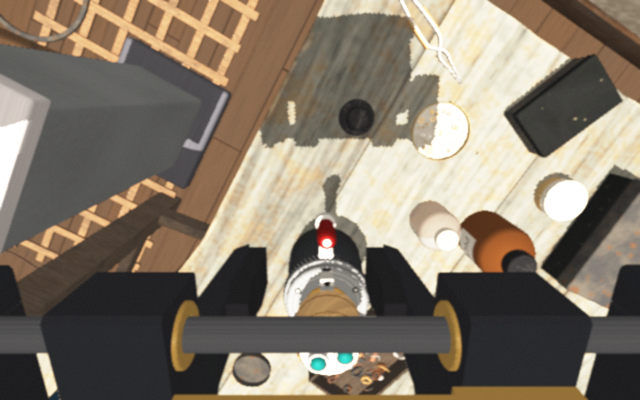

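The wrist view shows the handle centred between the open fingers, with its top at about (327,242). The block is behind it, and two stones are visible at (318,364) and (345,357).

```bash
python3 - <<'E'
from h import *
cp=camera_params("wrist")
im=cv2.imread("pics/w1.png")[:,:,::-1].copy()
for lo,hi in (((0,120,40),(8,255,255)),):
    h=cv2.cvtColor(im[200:270,300:350],cv2.COLOR_RGB2HSV);m=cv2.inRange(h,np.array(lo),np.array(hi));ys,xs=np.nonzero(m);print(xs.min()+300,xs.max()+300,ys.min()+200,ys.max()+200)
print(onz("wrist",(327,242),.125,cp),onz("wrist",(326,233),.108,cp))
for z in (.084,.108,.125): print(z,proj("wrist",(.4685,.2155,z),cp),proj("scene",(.4685,.2155,z)),proj("top",(.4685,.2155,z)))
E
```

```text
316 336 220 247
[0.47577647 0.20730143 0.125     ] [0.47515645 0.20774639 0.108     ]
0.084 [322.97545605 212.47189418] [238.75890508 218.40144127] [261.51485104 249.39927235]
0.108 [323.54027232 221.95150036] [237.69773168 212.99156022] [260.40449329 249.63670943]
0.125 [323.99646256 229.60797925] [236.92856258 209.07032236] [259.58729466 249.81145784]
```

```bash
python3 - <<'E'
from h import *
cp=camera_params("wrist")
print("loupe",onz("top",(233,253.5),.032),onz("wrist",(357,117),.032,cp))
print("dish",onz("top",(223.5,225.5),.01),onz("wrist",(440,130),.01,cp))
print("flux",onz("top",(252,210),.025),onz("wrist",(253,369),.001,cp))
print("axis wrist",[proj("wrist",(.507,.1505,z),cp).round(1) for z in (.085,.096,.153)])
im=cv2.imread("pics/top0.png")[205:265,235:315];w=cv2.imread("pics/w1.png")[195:300,270:380]
cv2.imwrite("pics/c2.png",np.hstack([cv2.resize(im,(400,300),interpolation=2),cv2.resize(w,(314,300),interpolation=2)]))
E
```

```text
loupe [0.45447889 0.3059253  0.032     ] [0.45975061 0.30228732 0.032     ]
dish [0.53740846 0.34185259 0.01      ] [0.54590421 0.33219729 0.01      ]
flux [0.58411784 0.25442882 0.025     ] [ 0.50882562 -0.04865563  0.001     ]
axis wrist [array([325.4, 286.7]), array([325.7, 293. ]), array([327.7, 333.1])]
```

View pics/c2.png

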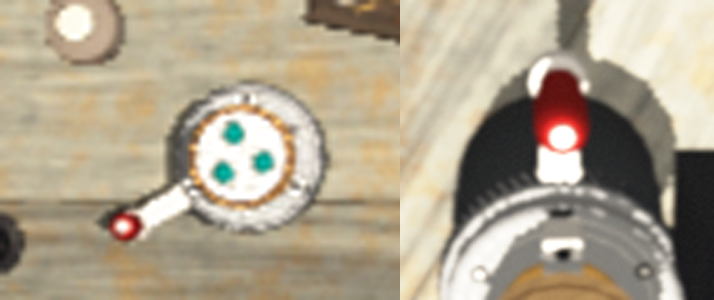

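```bash
python3 - <<'E'
from h import *
cp=camera_params("wrist");s=get_state();M=R.from_quat(s['eef_rot']).as_matrix();p=np.array(s['tool_pos'])
for a in(-.0224,.0224):
  for b in(-.009,.009):
    for y in (0,-.04): print(a,b,y,proj("wrist",p+M@[a,y,b],cp).round(1))
cv2.imwrite("pics/t2.png",cv2.resize(snapshot("top")[190:290,200:320,::-1],(480,400),interpolation=2))
E
```

```text
-0.0224 -0.009 0 [267.  282.3]
-0.0224 -0.009 -0.04 [252.1 339.7]
-0.0224 0.009 0 [265.4 246.9]
-0.0224 0.009 -0.04 [249.4 295.6]
0.0224 -0.009 0 [363.  282.4]
0.0224 -0.009 -0.04 [377.2 339.8]
0.0224 0.009 0 [364.5 247. ]
0.0224 0.009 -0.04 [379.9 295.7]
```

View pics/t2.png

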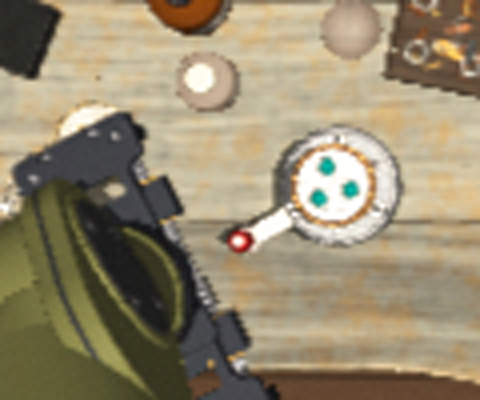

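```bash
python3 - <<'E'
from h import *
cp=camera_params("wrist")
A=np.array([.507,.1505,0]);u=np.array([-.5,.866,0])
for nm,p in (("loupe",[.4545,.306,.032]),("dish",[.5374,.3419,.01]),("handletop",A+.076*u+[0,0,.125]),("armend z.083",A+.084*u+[0,0,.083]),("ringedge.085",A+.0415*u+[0,0,.085]),("faceedge.096",A+.039*u+[0,0,.096])):print(nm,proj("wrist",p,cp).round(1))
w=R.from_quat(cp['orientation']).as_matrix()[:,0];
print("ring lr",[proj("wrist",A+[s*.0415*w[0],s*.0415*w[1],.085],cp).round(1) for s in(-1,1)])
# white lid of white bottle, dark tin
s=get_state();print(proj("top",s['tool_pos']),[proj("top",np.array(s['tool_pos'])+[0,0,.045]+R.from_quat(s['eef_rot']).as_matrix()@[k,0,0]) for k in(-.03,.03)])
# triangulate handle from top+scene blobs
for a,b in (((259.6,249.8),(238.1,213.6)),):
    (e1,d1),(e2,d2)=ray("top",a),ray("scene",b)
    t=np.linalg.lstsq(np.c_[d1,-d2],e2-e1,rcond=None)[0];print(e1+t[0]*d1,e2+t[1]*d2)
im=cv2.imread("pics/w1.png")[190:370,240:420]
cv2.imwrite("pics/c3.png",cv2.resize(im,(590,590),interpolation=2))
E
```

```text
loupe [355.2 115.8]
dish [439.  122.7]
handletop [325.7 234.1]
armend z.083 [324.3 207.8]
ringedge.085 [325.  251.8]
faceedge.096 [325.4 259.6]
ring lr [array([282.7, 290.9]), array([368.6, 290.9])]
[242.72790884 260.33166443] [array([245.21997318, 273.09896532]), array([233.37437655, 249.8199991 ])]
[0.46789735 0.21834997 0.10314181] [0.47007546 0.21677019 0.10287024]
```

View pics/c3.png

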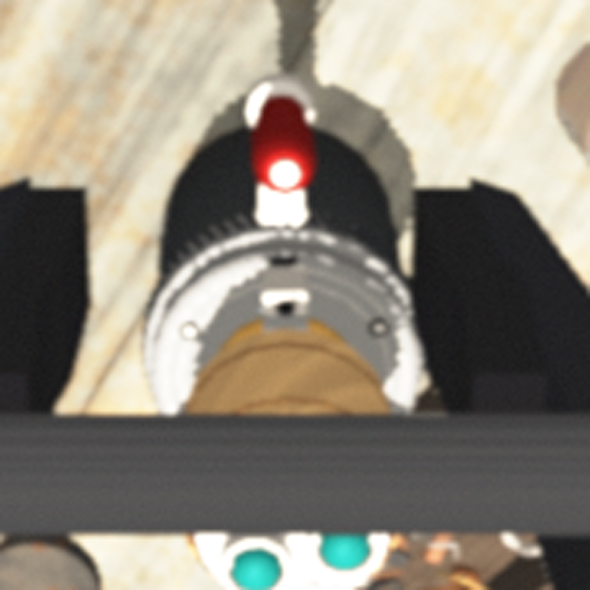

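The fingertips project exactly where the wrist view shows them. The handle sits about 5 mm nearer the axis in that view than in the top view. I'll go to just above it and compare there.

{"fn": "carry_out", "kwargs": {"offset": [[0.007,-0.0085,-0.026],[0.007,-0.0085,-0.026],[0.007,-0.0085,-0.026],[0.007,-0.0085,-0.026],[0,0,0]], "twist": [0,0,0,0,0]}}

```text
clock: 1.82
tool_pos: [0.4688, 0.213, 0.1332]
eef_rot: [0.684, 0.178, -0.181, -0.684]
contact_force: [-0.2, -0.1, 0.8]
opening: 0.511
```

```bash
python3 - <<'E'
from h import *
s=get_state();cp=camera_params("wrist");im=snapshot("wrist");print(s['clock'],s['tool_pos'],s['contact_force'])
M=R.from_quat(s['eef_rot']).as_matrix();p=np.array(s['tool_pos'])
print("tcp proj",proj("wrist",p,cp), "10mm below",proj("wrist",p-[0,0,.01],cp))
for c,a in blobs(im,(0,120,40),(8,255,255),(220,100,420,360),20): print("red",c,a)
c=im[150:370,220:420,::-1].copy()
cv2.imwrite("pics/w2.png",cv2.resize(c,(540,594),interpolation=2))
E
```

```text
1.825 [0.46879076 0.21303272 0.13321757] [-0.22950549 -0.12347165  0.79870627]
tcp proj [315.0289078  264.98338686] 10mm below [315.17359633 255.39494373]
red [320.1, 235.8] 1035
```

View pics/w2.png

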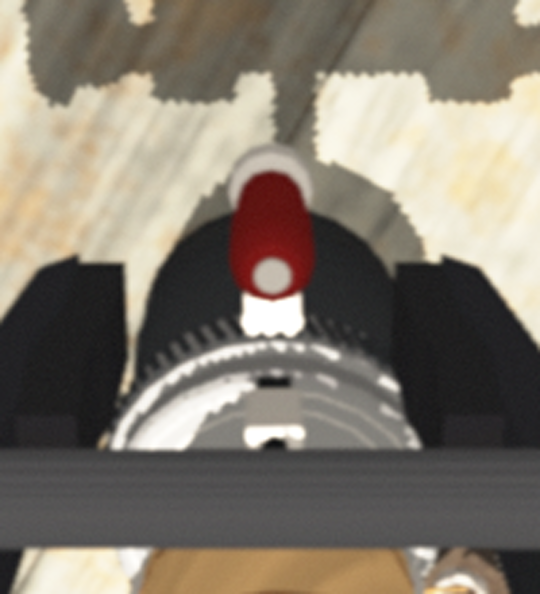

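```bash
python3 - <<'E'
from h import *
s=get_state();cp=camera_params("wrist");M=R.from_quat(s['eef_rot']).as_matrix()
print(np.degrees(np.arctan2(M[1,0],M[0,0])), M[:,1].round(3))
h=onz("wrist",(320.7,251.9),.126,cp);print("handle",h)
j=onz("wrist",(220+272/2.7,150+382/2.7),.100,cp);f=onz("wrist",(220+272/2.7,150+440/2.7),.112,cp);print(j,f)
d=h-f;print(np.degrees(np.arctan2(d[1],d[0])),np.hypot(d[0],d[1]))
for th in (117,119,121): print(th,h[:2]-.076*np.array([np.cos(np.radians(th)),np.sin(np.radians(th))]))
E
```

```text
29.50914534614591 [-0.002 -0.001 -1.   ]
handle [0.47023402 0.21762857 0.126     ]
[0.48908699 0.18530198 0.1       ] [0.49204081 0.17988276 0.112     ]
120.01620230925242 0.04359223301472288
117 [0.5047373  0.14991208]
119 [0.50707955 0.15115748]
121 [0.50937692 0.15248386]
```

{"fn": "carry_out", "kwargs": {"offset": [[0.0012,0.0042,0],[0,0,-0.009],[0,0,-0.009],[0,0,-0.007],[0,0,0]], "twist": [0,0,0,0,0]}}

```text
clock: 2.5
tool_pos: [0.4707, 0.2177, 0.109]
eef_rot: [0.684, 0.179, -0.18, -0.684]
contact_force: [0.0, 0.4, 0.6]
opening: 0.51
```

{"fn": "carry_out", "kwargs": {"offset": [[0,0,0],[0,0,0],[0,0,0],[0,0,0],[0,0,0],[0,0,0]], "twist": [0,0,0,0,0,0], "grip": 0.005, "newtons": 20}}

```text
clock: 3.25
tool_pos: [0.4694, 0.2168, 0.1097]
eef_rot: [0.684, 0.179, -0.181, -0.683]
contact_force: [-4.9, -1.7, 5.3]
opening: 0.166
```

```bash
python3 - <<'E'
from h import *
s=get_state();print(s['clock'],s['tool_pos'],s['contact_force'],s['moment'],s['opening']*88.1)
n=24;t0=119.7;step=10
# 10 deg rows; offsets mm
for k in range(37):
    a=np.radians(t0+step*k);b=np.radians(t0+step*(k+1));d=76*np.array([np.cos(b)-np.cos(a),np.sin(b)-np.sin(a)]);print("[%.4f, %.4f, 0],"%tuple(d/1000),end="\n" if k%8==7 else " ")
E
```

```text
3.25 [0.46944182 0.21683647 0.10971612] [-4.89962551 -1.73942569  5.2973584 ] [-0.62861557  1.14417563 -0.04093367] 14.655642276006779
[-0.0109, -0.0075, 0], [-0.0094, -0.0093, 0], [-0.0077, -0.0108, 0], [-0.0057, -0.0120, 0], [-0.0035, -0.0128, 0], [-0.0012, -0.0132, 0], [0.0011, -0.0132, 0], [0.0034, -0.0128, 0],
[0.0055, -0.0120, 0], [0.0075, -0.0109, 0], [0.0093, -0.0094, 0], [0.0108, -0.0077, 0], [0.0120, -0.0057, 0], [0.0128, -0.0035, 0], [0.0132, -0.0012, 0], [0.0132, 0.0011, 0],
[0.0128, 0.0034, 0], [0.0120, 0.0055, 0], [0.0109, 0.0075, 0], [0.0094, 0.0093, 0], [0.0077, 0.0108, 0], [0.0057, 0.0120, 0], [0.0035, 0.0128, 0], [0.0012, 0.0132, 0],
[-0.0011, 0.0132, 0], [-0.0034, 0.0128, 0], [-0.0055, 0.0120, 0], [-0.0075, 0.0109, 0], [-0.0093, 0.0094, 0], [-0.0108, 0.0077, 0], [-0.0120, 0.0057, 0], [-0.0128, 0.0035, 0],
[-0.0132, 0.0012, 0], [-0.0132, -0.0011, 0], [-0.0128, -0.0034, 0], [-0.0120, -0.0055, 0], [-0.0109, -0.0075, 0],
```

{"fn": "carry_out", "kwargs": {"offset": [[-0.0109,-0.0075,0],[-0.0094,-0.0093,0],[-0.0077,-0.0108,0],[-0.0057,-0.012,0],[-0.0035,-0.0128,0],[-0.0012,-0.0132,0],[0.0011,-0.0132,0],[0.0034,-0.0128,0]], "twist": [0,0,0,0,0,0,0,0], "newtons": 16}}

```text
clock: 4.25
tool_pos: [0.4367, 0.1246, 0.1097]
eef_rot: [0.684, 0.179, -0.18, -0.684]
contact_force: [-2.2, 0.5, 4.4]
opening: 0.167
```

{"fn": "carry_out", "kwargs": {"offset": [[0.0055,-0.012,0],[0.0075,-0.0109,0],[0.0093,-0.0094,0],[0.0108,-0.0077,0],[0.012,-0.0057,0],[0.0128,-0.0035,0],[0.0132,-0.0012,0],[0.0132,0.0011,0]], "twist": [0,0,0,0,0,0,0,0]}}

```text
clock: 5.25
tool_pos: [0.5235, 0.0768, 0.1098]
eef_rot: [0.684, 0.18, -0.179, -0.684]
contact_force: [-1.9, -0.8, 2.1]
opening: 0.168
```

```bash
python3 - <<'E'
from h import *
s=get_state();print(s['tool_pos'],s['contact_force'],s['opening']*88.1);d=np.array(s['tool_pos'])[:2]-[.5075,.1512];print(np.hypot(*d),np.degrees(np.arctan2(d[1],d[0]))%360,s['q'])
E
```

```text
[0.52354132 0.0768081  0.10981431] [-1.89653751 -0.84386815  2.07950914] 14.816478732885853
0.07610176333489801 282.1685181764126 [-0.18962946  0.76544279 -0.07165852  1.9682659   0.12531692  0.41006883
  0.15792909]
```

{"fn": "carry_out", "kwargs": {"offset": [[0.0128,0.0034,0],[0.012,0.0055,0],[0.0109,0.0075,0],[0.0094,0.0093,0],[0.0077,0.0108,0],[0.0057,0.012,0],[0.0035,0.0128,0],[0.0012,0.0132,0]], "twist": [0,0,0,0,0,0,0,0]}}

```text
clock: 6.25
tool_pos: [0.584, 0.1519, 0.1097]
eef_rot: [0.684, 0.179, -0.181, -0.684]
contact_force: [-5.7, -1.5, 6.2]
opening: 0.165
```

{"fn": "carry_out", "kwargs": {"offset": [[-0.0011,0.0132,0],[-0.0034,0.0128,0],[-0.0055,0.012,0],[-0.0075,0.0109,0],[-0.0093,0.0094,0],[-0.0108,0.0077,0],[-0.012,0.0057,0],[-0.0128,0.0035,0]], "twist": [0,0,0,0,0,0,0,0]}}

```text
clock: 7.25
tool_pos: [0.5231, 0.226, 0.1098]
eef_rot: [0.685, 0.18, -0.179, -0.683]
contact_force: [0.1, -6.3, 3.2]
opening: 0.17
```

```bash
python3 - <<'E'
from h import *
s=get_state();print(s['tool_pos'],s['contact_force'],s['opening']*88.1);d=np.array(s['tool_pos'])[:2]-[.5075,.1512];print(np.hypot(*d),np.degrees(np.arctan2(d[1],d[0]))%360,s['q'])
P=np.array([[.4694,.2168],[.4367,.1246],[.5235,.0768],s['tool_pos'][:2]])
A=np.c_[2*P,np.ones(4)];x=np.linalg.lstsq(A,(P**2).sum(1),rcond=None)[0];print(x[:2],np.sqrt(x[2]+x[:2]@x[:2]))
E
```

```text
[0.52306095 0.22596128 0.10982257] [ 0.12083208 -6.27190453  3.20031376] 14.94382239351651
0.07636355590088204 78.24222448993987 [-0.46562113  0.79911419 -0.04141778  1.84684176  0.06668264  0.49576466
 -0.03944042]
[0.50802307 0.15129651] 0.07611235943489873
```

{"fn": "carry_out", "kwargs": {"offset": [[-0.0132,0.0012,0],[-0.0132,-0.0011,0],[-0.0128,-0.0034,0],[-0.012,-0.0055,0],[-0.0056,-0.0035,0],[0,0,0]], "twist": [0,0,0,0,0,0]}}

```text
clock: 8.0
tool_pos: [0.4656, 0.2146, 0.1098]
eef_rot: [-0.684, -0.18, 0.18, 0.684]
contact_force: [0.3, -3.7, 0.8]
opening: 0.169
```

```bash
python3 - <<'E'
from h import *
s=get_state();print(s['clock'],s['tool_pos'],s['contact_force'],s['opening']*88.1);d=np.array(s['tool_pos'])[:2]-[.508,.1513];print(np.hypot(*d),np.degrees(np.arctan2(d[1],d[0]))%360)
E
```

```text
8.0 [0.46560354 0.21463886 0.10978511] [ 0.25012461 -3.67266982  0.83799771] 14.87454252545376
0.07621857309788226 123.79674577793917
```

{"fn": "carry_out", "kwargs": {"offset": [[-0.0022,-0.0015,0],[-0.0022,-0.0015,0],[0,0,0]], "twist": [0,0,0]}}

```text
clock: 8.38
tool_pos: [0.4614, 0.2116, 0.1098]
eef_rot: [-0.684, -0.18, 0.18, 0.684]
contact_force: [2.7, -1.2, -0.2]
opening: 0.167
```

{"fn": "carry_out", "kwargs": {"offset": [[0,0,0],[0,0,0],[0,0,0],[0,0,0.03],[0,0,0.04],[0,0,0.04],[0,0,0]], "twist": [0,0,0,0,0,0,0], "grip": 0.045}}

```text
clock: 9.25
tool_pos: [0.4626, 0.2124, 0.2223]
eef_rot: [-0.683, -0.182, 0.178, 0.684]
contact_force: [0.8, 0.2, -0.3]
opening: 0.512
```

```bash
python3 - <<'E'
from h import *
s=get_state();cp=camera_params("wrist");im=snapshot("wrist");print(s['clock'],s['tool_pos'],s['contact_force'],s['opening'])
for c,a in blobs(im,(0,120,40),(8,255,255),(220,100,420,360),20): print("red",c,a,onz("wrist",c,.11,cp))
c=im[120:400,200:440,::-1]
t=snapshot("top");cv2.imwrite("pics/w3.png",np.hstack([cv2.resize(c,(428,500),interpolation=2),cv2.resize(t[200:275,250:305,::-1],(367,500),interpolation=2)]))
for nm,lo,hi,z in(("turq",(75,90,60),(100,255,255),.163),):
    for c,a in blobs(t,lo,hi,(240,205,320,265)): print("top",nm,c,a,onz("top",c,z).round(4))
E
```

```text
9.25 [0.46258488 0.21237346 0.22232821] [ 0.78300042  0.23032073 -0.25463356] 0.5122041759843197
red [312.9, 195.3] 358 [0.4610353  0.21260419 0.11      ]
red [328.5, 290.1] 106 [0.51262064 0.14749969 0.11      ]
top turq [281.4, 231.5] 11 [0.5178 0.1542 0.163 ]
top turq [287.2, 237.0] 10 [0.5035 0.1387 0.163 ]
top turq [279.3, 239.2] 12 [0.4976 0.1594 0.163 ]
```

View pics/w3.png

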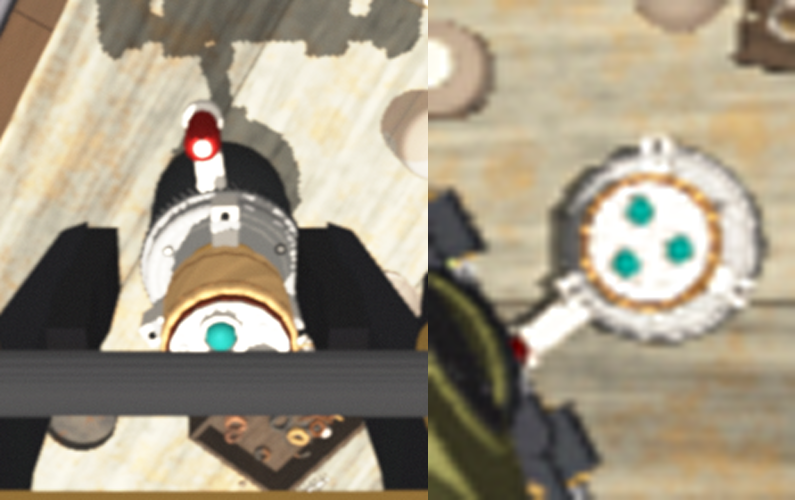

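The top view shows the jaws backed off, the ring turned about 367° and all three stones in their cups. Next I'll centre over the block with the fingers fully open and go down.

{"fn": "carry_out", "kwargs": {"offset": [[0.015,-0.02,0],[0.015,-0.02,0],[0.0154,-0.0211,0],[0,0,-0.03],[0,0,-0.02],[0,0,0]], "twist": [0,0,0,0,0,0], "grip": 0.088}}

```text
clock: 10.1
tool_pos: [0.5045, 0.1497, 0.1673]
eef_rot: [0.684, 0.178, -0.182, -0.684]
contact_force: [0.2, -0.2, 0.2]
opening: 0.999
```

```bash
python3 - <<'E'
from h import *
s=get_state();cp=camera_params("wrist");im=snapshot("wrist");print(s['clock'],s['tool_pos'],s['contact_force'],s['opening'],proj("wrist",(.508,.1513,.153),cp),proj("wrist",s['tool_pos'],cp))
cv2.imwrite("pics/w4.png",im[:,:,::-1])
E
```

```text
10.1 [0.50452715 0.14968948 0.16725097] [ 0.17595741 -0.16114579  0.15110906] 0.9986235275941955 [322.87073809 252.27903168] [314.95458418 265.00428157]
```

View pics/w4.png

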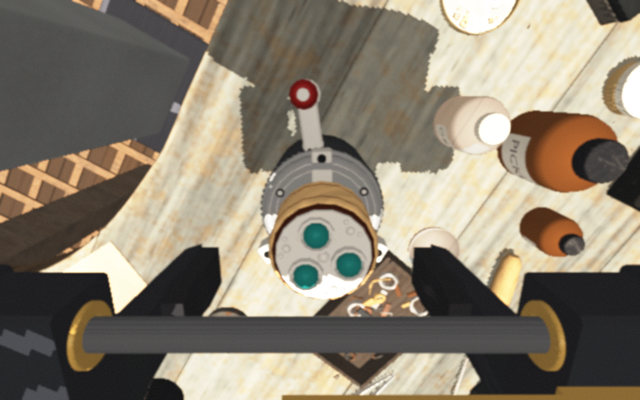

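{"fn": "carry_out", "kwargs": {"offset": [[0.0035,0.0016,0],[0,0,-0.016],[0,0,-0.016],[0,0,-0.016],[0,0,0]], "twist": [0,0,0,0,0]}}

```text
clock: 10.78
tool_pos: [0.5097, 0.1519, 0.121]
eef_rot: [0.684, 0.179, -0.181, -0.684]
contact_force: [0.2, 0.3, 0.1]
opening: 0.999
```

{"fn": "carry_out", "kwargs": {"offset": [[0,0,0],[0,0,0],[0,0,0],[0,0,0]], "twist": [0,0,0,0], "grip": 0.06, "newtons": 8}}

```text
clock: 11.28
tool_pos: [0.5098, 0.1517, 0.1219]
eef_rot: [0.684, 0.18, -0.18, -0.684]
contact_force: [-1.0, -1.1, 1.7]
opening: 0.678
```

{"fn": "carry_out", "kwargs": {"offset": [[0,0,0],[0,0,0],[0,0,0],[0,0,0]], "twist": [0,0,0,0], "grip": 0.045, "newtons": 8}}

```text
clock: 11.78
tool_pos: [0.5084, 0.1509, 0.1217]
eef_rot: [0.684, 0.179, -0.181, -0.684]
contact_force: [-4.3, -2.3, 5.8]
opening: 0.631
```

{"fn": "carry_out", "kwargs": {"offset": [[0,0,0],[0,0,0],[0,0,0.001],[0,0,0.002],[0,0,0.003],[0,0,0.004],[0,0,0.005],[0,0,0.005]], "twist": [0,0,0,0,0,0,0,0], "newtons": 30}}

```text
clock: 12.78
tool_pos: [0.5102, 0.152, 0.1422]
eef_rot: [-0.684, -0.18, 0.18, 0.684]
contact_force: [0.3, -0.3, -3.0]
opening: 0.627
```

The weight reads about 3 N and there is no side force, so the block came free.

{"fn": "carry_out", "kwargs": {"offset": [[0,0,0.007],[0,0,0.009],[0,0,0.01],[0,0,0.01],[0,0,0.01],[0,0,0.01],[0,0,0.01],[0,0,0.01]], "twist": [0,0,0,0,0,0,0,0]}}

```text
clock: 13.78
tool_pos: [0.51, 0.1519, 0.2184]
eef_rot: [-0.684, -0.18, 0.18, 0.684]
contact_force: [0.8, -0.6, -3.5]
opening: 0.629
```

{"fn": "carry_out", "kwargs": {"offset": [[0,0,0.01],[0,0,0.009],[0,0,0.007],[0,0,0.005],[0,0,0.002],[0,0,0],[0,0,0],[0,0,0]], "twist": [0,0,0,0,0,0,0,0]}}

```text
clock: 14.78
tool_pos: [0.5099, 0.1519, 0.2505]
eef_rot: [0.684, 0.18, -0.18, -0.684]
contact_force: [0.1, 0.4, -4.2]
opening: 0.626
```

```bash
python3 - <<'E'
from h import *
s=get_state();im=snapshot("wrist");t=snapshot("scene");print(s['clock'],s['tool_pos'],R.from_quat(s['eef_rot']).as_matrix()[:,1],s['contact_force'],s['moment'],s['opening'],max(abs(np.array(s['qd']))))
cv2.imwrite("pics/w5.png",np.hstack([cv2.resize(im[180:400,200:440,::-1],(440,400),interpolation=2),cv2.resize(t[140:260,210:310,::-1],(333,400),interpolation=2)]))
E
```

```text
14.775 [0.50992083 0.15188889 0.25049269] [-4.86108526e-04 -1.70020606e-04 -9.99999867e-01] [ 0.14456402  0.37266864 -4.20385842] [-0.0466553   0.0379402  -0.05818315] 0.6259590217434721 0.0029704088692364588
```

View pics/w5.png

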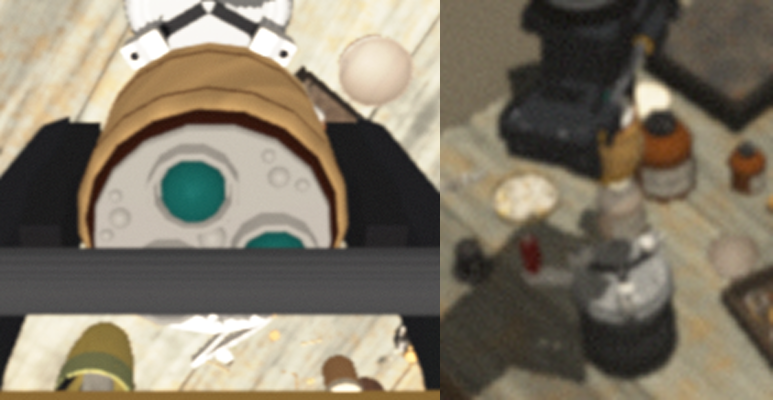

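The block is held level above the open chuck. Two stones are in view in their cups and the third is hidden behind the gripper's rod. I'll hand in.

```bash
python3 -c "
from plant import *
s=get_state();print(s['clock'],s['tool_pos'],s['contact_force'],s['opening']);print(job.finish_job())"
```

```text
14.875 [0.51002045 0.15191263 0.25059329] [ 0.60493616  0.20791895 -3.76758373] 0.6260910222336125
the job is handed in; nothing more can be done
None
```

I opened the larger chuck, lifted the setting block straight out, and handed the job in with the block still held up at about 14.9 s. I turned the crank anticlockwise about 367°, judging by the handle's position. The stop is at about 368°, and I felt no clear rise in force there. The pictures show the jaws backed off. The tool was level to within 0.03°, at rest, and about 13 cm above where it gripped the block.

**Last checks:**
- **Grip:** it was steady on the head at about 55 mm opening, with about 4 N of load.
- **Stones:** two are in their cups in the final picture. The third was hidden behind the gripper, so I couldn't confirm it after the lift; all three were in place before the grasp.
- **Measurements:** the first wrist-camera estimate of the handle differed from the top view by about 5–10 mm. The closer look agreed with the top and scene views. The circle the handle followed put the chuck axis within 1 mm of that estimate.
- **Other things on the bench:** I felt no contact with any of them, but I did not check each one in a final picture.

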